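# Latch the guard gate of the bench saw

### The job

The low guard gate on the front of the specimen saw stands ajar. Lift its pivoting latch bar by the ball knob, swing the gate shut against the sprung rubber buffer until the bar has passed over the striker, and lower the bar into the catch, so that the gate stays latched, pressed on its buffer, when you let go. Do it by feel: never ram the catch or the buffer (keep the push below about 20 N), and leave the other things on the bench where they are.

Things in the scene. Friction and masses are not known exactly. Their poses are not given: they have to be found in the camera images.
- saw: The saw, fixed: steel tray, dark drive housing 190 mm high on its right (-y). Origin on the bench on the closed gate's line, 180 mm from its hinge; +x goes through the closed gate into the tray, away from the robot; +y along the closed gate from hinge to catch post; z up. Turned up to 0.3 rad. The closed gate's mid-plane is x = 0.
- gate_hinge (a point): A point on the gate's upright hinge axis, at bench height; at (0, -180, 0) mm in the saw's frame.
- gate (a joint): Gate swing in rad: about 0 shut (-0.06 to 0.06 when latched, by the catch's setting), positive = ajar towards the robot, counter-clockwise from above; travel -0.16 to 0.9. Light aluminium frame with clear panel, 16 mm thick, 15 to 235 mm from the hinge axis, 25 to 100 mm above the bench. Turns easily (under 1 N at the knob), stays where left.
- latch (a joint): Lift of the latch bar about its level pivot on the gate, in rad: 0 = level on its stop (also when down in the catch), positive = free end up, to 0.6. It falls by its own weight (120 g). 0.14 clears the striker; 0.2 to 0.3 is comfortable. With the bar down the gate runs into the striker's front and cannot close.
- latch_pivot (a point): Pivot of the latch bar: 100 mm from the hinge axis, 85 mm above the bench, 14 mm to the robot's side of the gate's mid-plane. The steel bar, 8 mm thick and 14 mm high, runs from here along the gate to its free end, 255 mm from the hinge axis. Axes turn with the gate: x square to it towards the tray, y along it to the catch.
- latch_knob (a point): Centre of the black ball knob, 26 mm in diameter, on a 10 mm stem standing up from the bar: 85 mm along the bar from the pivot towards the free end (185 mm from the hinge axis) and 60 mm above the bar's mid-line, so 145 mm above the bench when the bar is down. Nothing else within 40 mm of it at its height. Axes turn with bar and gate.
- latch_nose (a point): Free end of the bar, on its mid-line 5 mm from the tip, 250 mm from the hinge axis; 85 mm above the bench when the bar is down.
- post: Catch post with all it carries (catch and buffer); dark steel, 80 x 26 mm, 96 mm high, fixed to the saw beyond the gate's free edge, origin under its middle at (0, 100, 0) mm in the saw's frame. The total push on post, catch and buffer must never pass 20 N.
- catch (a point): Middle of the catch at its MIDDLE setting, 96 mm above the bench. The steel catch is a U open upwards; its front prong (nearest the robot) is the striker, 8 mm thick, top 96 mm up; the gap behind it is 24 mm. It is clamped up to 14 mm either way along the saw's x: NOT in this reading, see or feel it. At the middle setting the striker is at x -26 to -18 mm of the saw's frame.
- buffer_rest (a point): Rubber buffer's face at the MIDDLE setting (it moves with the catch), 55 mm up, 228 mm from the hinge axis; the back of the gate meets it. Spring 1 N per mm, 9 mm travel, then a hard stop. The bar can drop once it is pressed 3 to 6 mm (by setting): a square push of 7 to 10 N at the knob suits all settings; the stop comes at 11 N. Latched, it holds 2 to 5 N.
- jar: Glass specimen jar, 44 mm in diameter, 55 mm high, in the tray; bystander, origin under its middle.
- puck: Amber cast specimen, disc 32 mm in diameter, 22 mm high, in the tray; bystander.
- wash_bottle: White plastic bottle, 60 mm in diameter, 130 mm high, left of the saw; bystander.
- beaker: Glass beaker, 64 mm in diameter, 80 mm high, left of the saw; bystander.
- wrench: Wrench 150 mm long lying in front of the saw; bystander.
- screwdriver: Screwdriver 170 mm long lying at the front left of the saw; bystander.
- slide_box: Grey closed box 80 x 100 x 32 mm at the left; bystander.

How it is judged:
By the outcome, as a careful person would: the job done as asked, in the order asked, and still so for the second after the job is handed in, with the robot touching nothing.
It also fails if it takes over 61 s, if anything falls off the work surface, if the arm or the gripper's body presses on something with over 40 N, if the wrist force passes 120 N, or if a joint passes its speed limit or range.

### The arm

A 6-joint arm with a two-finger parallel gripper is mounted at the origin on the work surface. World frame = base frame: x ahead of the robot, y to its left, z up, the work surface at z = 0. Lengths are in m, angles in degrees, forces in N, time in s.
With the tool pointing down it reaches from about 0.4 to 0.825 m from the base axis. Payload 7 kg.
Tool frame: the origin (TCP) lies midway between the tips of the shut fingers; the grasp point (between the pads) lies 19 mm behind it; z points along the fingers, y is the direction in which the jaws open and shut (so a half turn about z gives the same grasp; the last joint's range is limited). The gripper opens to 88 mm and grips with 3 to 60 N. Pads are 19 mm wide; open, the fingers measure 130 mm over their backs; the gripper's body (78 mm by 193 mm) begins 47 mm behind the grasp point.
Start: joints at [-56.144, 20.546, 0.682, 0, -70.136, -16.507], TCP at [0.201, -0.644, 0.227] pointing down, gripper open.
Joint ranges: [-176.03, 176.03], [-82.01, 121.73], [-58.28, 71.71], [-173.87, 95.51], [-174.79, -0.11], [-173.66, 173.66]. Speed limits (degrees/s): [136.94, 136.94, 172.46, 180, 180, 180].

### API

Orientations are given as [roll, pitch, yaw] about the fixed x, y, z axes, in that order (R = Rz(yaw) Ry(pitch) Rx(roll)).
In Python, from plant import r gives the robot as it stands. The module is installed in compiled form; this text tells all that it offers.
- The arm moves only by the tool send_rows, never from a script. Its argument "motion" is a list of rows, each an object with "travel": the shift along the tool's x, y, z in m, a list of three; "spin": the turn about the tool's z in degrees. In form: [{"travel": [tx, ty, tz], "spin": spin}, ...]. A call has 1 to 5 rows; each row shifts and turns the pose as measured when the row begins, along the tool's axes as they then stand; what a row does not reach is not made up. A row lasts 1/12 s, in which the tool goes at most 41.7 mm and 7.16 degrees, less where a joint would pass 70% of its speed; a pose out of reach is approached as far as the arm can. A call is refused whole if a number of a shift passes 0.0417 or a number of a turn 7.16, either way. A call with a gripper value outside its range is refused whole. "gripper" is the gripper command: -1 is shut, 1 is fully open, values between are in proportion, set as the call begins (left out, the last holds). The fingers move at their own pace and stop on an object; "squeeze" is the grip in N (left out, the last holds). Time passes only in rows, so rows that do not move let the fingers close. It gives the time, the measured TCP pose, the force and the opening at its end, in the units of the state.
- r.get_state(): the state, without advancing time (a new reading comes with each control period).
- r.capture(name): name is "scene" or "side" or "wrist"; returns (picture, depth): 420x560x3 uint8, blue, green, red; 420x560 float32, m along the optical axis (not along the pixel's ray), 0 where there is no reading.
- r.get_calibration(name): a dict with "fov_y" (degrees; the focal length in pixels is half the picture's height over the tangent of half this angle, whatever the lens; pixels are square), "cx", "cy" (the principal point, pixels), "origin" and "orientation" of the camera in the world. Camera axes: x right, y down, z forward; pixel columns grow to the right and rows downward; lengths in m; the calibration is good to about 2 mm. A picture is of the moment at which its call begins: read the wrist's pose just before it. get_calibration takes no time and is no camera call; for the wrist camera it gives the pose at the moment of the call.
- r.close_job(): hands the job in, once; it reports no verdict.
Trained networks look in the newest picture that a camera, given by its name, has taken for a name from the list of things; names that differ only in an ending like _2 or _b are one class to them, and where a whole thing is asked for, a point or a joint stands for the part that bears it (a point fixed in the world has none). Each returns a list of dicts, best first, with "conf" (0 to 1); they miss things now and then, are a little off and sometimes report something else, mostly with a low value. They report only what shows in the picture. A call takes as long as a camera call.
- r.boxes_of(camera, target): "at" ([x, y, z] in m, in the coordinates of the camera as it stood for that picture, good to about 4 mm: the middle of the surface that is visible of it).
- r.pinpoint(camera, target): "at" ([x, y, z] in m, in the coordinates of the camera as it stood for that picture, good to about 4 mm: a listed point, or the origin of a listed thing).
The state is a dict: "time_s": time; "joints": joint angles; "qd": joint speeds; "joint_torque": joint torques, N m; "tcp_pos": TCP position; "eef_rot": TCP orientation; "contact_force": force on the tool from outside, world axes, zero at the start; "moment": the same for the moment, N m; "gripper_width": finger opening in m.
Only numpy, scipy, OpenCV 4.12 (cv2) and the standard library are available. Lean on these libraries where they do the work, as an engineer would, in place of code of your own. Each camera call takes 0.05 s, during which the arm holds its last target. There are 200 camera calls.

## Working session

There is one attempt and no reset: what is moved stays moved. The work goes in short steps, Python scripts to look and compute and a tool call to move; the robot and the scene stay as the last step left them, time stands still between calls to the robot, and variables do not carry over. Pictures are saved under pics/ and viewed, about 8 in all and at most 12, crops included, and the job is handed in when it is done.

Besides the shell and the picture viewer there is one more tool, called after "Emit:" as name(argument=value, ...) on one line, values as JSON. send_rows: Moves the arm, as the interface text tells. Its arguments: {"type":"object","properties":{"motion":{"type":"array"},"gripper":{"type":"number"},"squeeze":{"type":"number"}},"required":["motion"]}

```bash
mkdir -p pics; cat > h.py <<'E'
import numpy as np, cv2
from scipy.spatial.transform import Rotation as R
from plant import r
def T(c):
    k=r.get_calibration(c); o=np.array(k["orientation"],float)
    M=R.from_euler('xyz',o,degrees=True).as_matrix() if o.shape==(3,) else (o if o.shape==(3,3) else None)
    return M,np.array(k["origin"]),k
def find(c,names):
    M,p,k=T(c)
    for n in names:
        for d in r.pinpoint(c,n)[:2]:
            print(c,n,round(d["conf"],2),np.round(M@np.array(d["at"])+p,4))
E
python3 - <<'E'
from h import *
print(r.get_state())
for c in("scene","side"):
    print(T(c)[2])
    im,d=r.capture(c); cv2.imwrite(f"pics/{c}0.png",im)
    find(c,["saw","gate_hinge","latch_pivot","latch_knob","latch_nose","post","catch","buffer_rest"])
E
```

```text
{'time_s': 0.0, 'joints': array([-5.61451393e+01,  2.05918876e+01,  6.34420054e-01, -1.93487553e-02,
       -7.01367225e+01, -1.65038323e+01]), 'qd': array([ 0.02486459,  0.00715258, -0.02851863, -0.0480296 ,  0.03058737,
        0.02031155]), 'joint_torque': array([-1.89130878e-03, -5.82725251e+01,  2.93052614e+01,  6.99729592e+00,
        6.85297549e-03, -1.68699376e-04]), 'tcp_pos': array([ 0.20109197, -0.64383919,  0.22562493]), 'eef_rot': array([ 1.79904523e+02, -9.32022832e-03, -1.62655553e+02]), 'contact_force': array([ 0.23271482, -0.61157875, -0.47218353]), 'moment': array([0.02128904, 0.01666534, 0.00638388]), 'gripper_width': 0.08765352642753782}
{'fov_y': 53.68620628871086, 'cx': 276.23303836058824, 'cy': 205.64021240240132, 'origin': array([ 1.19657971, -0.3606011 ,  0.66338277]), 'orientation': array([-125.85890863,   -0.3144785 ,   51.12998104])}
scene saw 0.87 [ 0.5719 -0.0629 -0.0011]
scene gate_hinge 0.72 [ 0.5314 -0.2379  0.0012]
scene latch_pivot 0.6 [ 0.5006 -0.1455  0.0878]
scene latch_pivot 0.56 [ 0.5692 -0.064   0.0015]
scene latch_knob 0.63 [ 0.4815 -0.0586  
[... 229 characters left out ...]
.0079 0.0978]
scene buffer_rest 0.79 [ 0.5794 -0.0152  0.0586]
{'fov_y': 49.7039145743979, 'cx': 279.41942588126244, 'cy': 209.99071088828794, 'origin': array([0.20537497, 0.94999214, 0.77590419]), 'orientation': array([-126.105858  ,    0.17140365, -155.75431268])}
side saw 0.55 [ 0.5648 -0.0636 -0.0027]
side saw 0.28 [ 0.5004  0.1691 -0.0033]
side latch_pivot 0.6 [ 0.4968 -0.1507  0.0853]
side latch_knob 0.5 [ 0.4793 -0.0645  0.142 ]
side latch_nose 0.73 [0.4626 0.0026 0.0811]
side post 0.93 [ 5.798e-01  3.540e-02 -1.000e-04]
side post 0.55 [ 0.4811 -0.0649  0.1411]
side catch 0.78 [0.5733 0.0022 0.0949]
side catch 0.25 [0.5845 0.034  0.0041]
side buffer_rest 0.58 [ 0.5726 -0.0135  0.0495]
```

View pics/scene0.png

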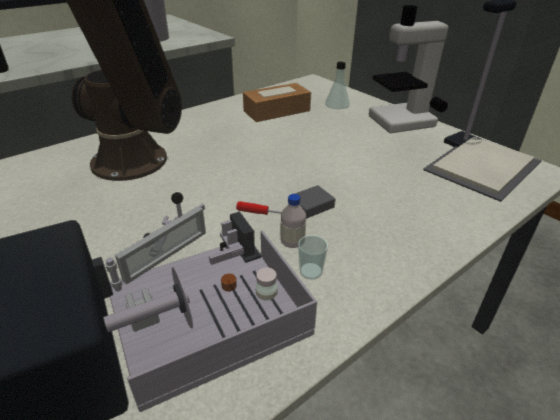

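View pics/side0.png

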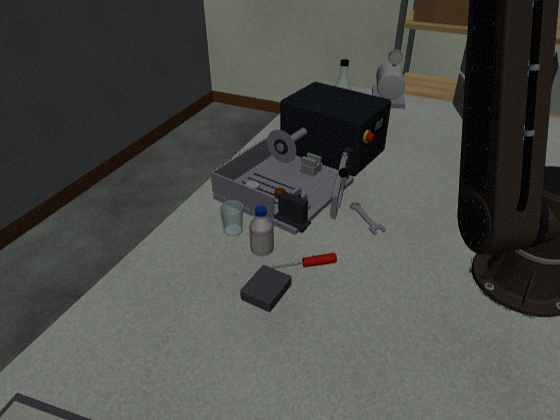

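The gate with its ball knob shows at (177,198) in the scene view, the post and catch at (240,240), and the housing at the right. The estimates agree: saw yaw ≈ -0.2 rad, gate ≈ 0.42 rad ajar, knob ≈ (0.480, -0.061, 0.145). I'll turn the jaws square to the gate first.

Emit:
send_rows(motion=[{"travel":[0,0,-0.008],"spin":-7.1},{"travel":[0,0,-0.008],"spin":-7.1},{"travel":[0,0,-0.008],"spin":-7.1},{"travel":[0,0,-0.008],"spin":-7.1},{"travel":[0,0,-0.008],"spin":-7.1}], gripper=1, squeeze=10)

```text
time_s: 1.32
tcp_pos: [0.2007, -0.6431, 0.2654]
eef_rot: [179.8, 0.1, -126.7]
contact_force: [0.2, 0.4, 0.0]
gripper_width: 0.0878
```

Emit:
send_rows(motion=[{"travel":[0,0,0],"spin":-7.1},{"travel":[0,0,0],"spin":-7.1},{"travel":[0,0,0],"spin":-7.1},{"travel":[0,0,0],"spin":-7.1},{"travel":[0,0,0],"spin":-7.1}])

```text
time_s: 1.73
tcp_pos: [0.2011, -0.6441, 0.2685]
eef_rot: [180.0, 0.0, -90.9]
contact_force: [0.1, -0.3, -0.2]
gripper_width: 0.0878
```

Emit:
send_rows(motion=[{"travel":[0,0,0],"spin":-7.1},{"travel":[0,0,0],"spin":-7.1},{"travel":[0,0,0],"spin":0}])

```text
time_s: 1.98
tcp_pos: [0.2012, -0.6441, 0.2687]
eef_rot: [-180.0, 0.0, -76.3]
contact_force: [-0.2, 0.6, 1.0]
gripper_width: 0.0875
```

Emit:
send_rows(motion=[{"travel":[-0.031,-0.0255,0],"spin":0},{"travel":[-0.031,-0.0255,0],"spin":0},{"travel":[-0.031,-0.0255,0],"spin":0},{"travel":[-0.031,-0.0255,0],"spin":0},{"travel":[-0.031,-0.0255,0],"spin":0}])

```text
time_s: 2.4
tcp_pos: [0.2884, -0.4637, 0.2646]
eef_rot: [179.8, 0.2, -78.1]
contact_force: [0.9, 0.8, 0.6]
gripper_width: 0.0875
```

Emit:
send_rows(motion=[{"travel":[-0.031,-0.0255,0],"spin":0},{"travel":[-0.031,-0.0255,0],"spin":0},{"travel":[-0.031,-0.0255,0],"spin":0},{"travel":[-0.031,-0.0255,0],"spin":0},{"travel":[-0.031,-0.0255,0],"spin":0}])

```text
time_s: 2.82
tcp_pos: [0.3843, -0.2784, 0.2658]
eef_rot: [180.0, 0.1, -79.5]
contact_force: [1.2, -0.1, -0.5]
gripper_width: 0.0879
```

Emit:
send_rows(motion=[{"travel":[-0.031,-0.0255,0],"spin":0},{"travel":[-0.031,-0.0255,0],"spin":0},{"travel":[-0.031,-0.0255,0],"spin":0},{"travel":[-0.02,-0.015,0],"spin":0},{"travel":[0,0,0],"spin":0}])

```text
time_s: 3.23
tcp_pos: [0.4586, -0.1399, 0.2684]
eef_rot: [-179.7, 0.0, -80.6]
contact_force: [0.6, 0.6, -0.2]
gripper_width: 0.0878
```

```bash
python3 - <<'E'
from h import *
s=r.get_state();print(s["time_s"],s["tcp_pos"],s["eef_rot"])
k=T("wrist");im,d=r.capture("wrist"); cv2.imwrite("pics/wrist1.png",im)
print(k[2])
find("wrist",["latch_knob","latch_pivot","latch_nose","gate_hinge","catch","buffer_rest","post","saw"])
E
```

```text
3.2333 [ 0.45861004 -0.13994827  0.2684332 ] [-1.79656581e+02  4.30684184e-02 -8.05801448e+01]
{'fov_y': 61.956324584083355, 'cx': 284.95323348246114, 'cy': 209.1853000418467, 'origin': array([ 0.46891931, -0.21136859,  0.42733457]), 'orientation': array([ 164.57129907,    0.32278161, -170.58762488])}
wrist latch_knob 0.92 [ 0.4822 -0.0716  0.1464]
wrist latch_pivot 0.89 [ 0.4954 -0.1473  0.0858]
wrist latch_nose 0.64 [0.4629 0.0053 0.0853]
wrist gate_hinge 0.59 [ 0.5292 -0.2466 -0.0006]
wrist catch 0.52 [ 0.4079 -0.0881  0.0021]
wrist buffer_rest 0.46 [ 0.4805 -0.0675  0.1476]
wrist saw 0.76 [ 0.5618 -0.0695  0.0023]
```

View pics/wrist1.png

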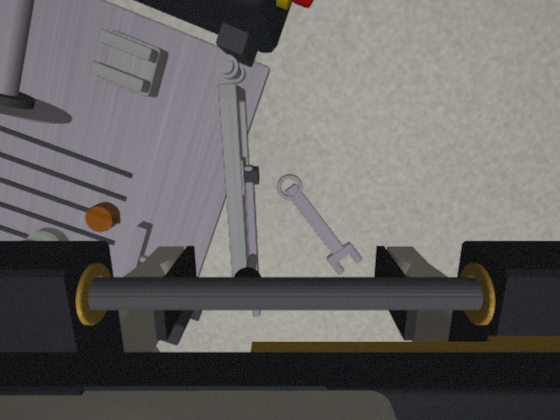

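The wrist view shows the gate as a strip running from (230,70) to (245,270). The knob is at (248,278), right of the gate line, and the wrench at (320,215) is clear. Moving above the knob.

Emit:
send_rows(motion=[{"travel":[-0.035,-0.017,0],"spin":-2.6},{"travel":[-0.035,-0.017,0],"spin":0},{"travel":[0,0,0],"spin":0},{"travel":[0,0,0],"spin":0}])

```text
time_s: 4.02
tcp_pos: [0.4769, -0.0704, 0.2685]
eef_rot: [-179.7, -0.0, -78.5]
contact_force: [0.3, -0.5, -0.2]
gripper_width: 0.0877
```

```bash
python3 - <<'E'
from h import *
s=r.get_state();print(s["time_s"],s["tcp_pos"],s["eef_rot"])
for c in("wrist","scene","side"):
    im,d=r.capture(c); cv2.imwrite(f"pics/{c}2.png",im)
    find(c,["latch_knob","latch_nose","catch"])
im=cv2.imread("pics/scene2.png")
cv2.imwrite("pics/crop2.png",cv2.resize(im[180:280,90:290],None,fx=4,fy=4,interpolation=2))
E
```

```text
4.0167 [ 0.47689173 -0.07040251  0.26852845] [-1.79703153e+02 -2.52814406e-03 -7.85042141e+01]
wrist latch_knob 0.59 [ 0.4843 -0.0645  0.1486]
wrist latch_nose 0.92 [0.4664 0.0021 0.0862]
wrist catch 0.75 [0.576  0.0067 0.0968]
scene latch_knob 0.58 [ 0.4813 -0.0602  0.1476]
scene latch_nose 0.53 [4.682e-01 1.000e-04 8.300e-02]
scene catch 0.64 [0.5761 0.0071 0.0974]
scene catch 0.6 [0.7283 0.1196 0.0034]
side latch_knob 0.5 [ 0.4777 -0.0613  0.1431]
side latch_knob 0.41 [ 0.6655 -0.0621  0.0149]
side latch_nose 0.75 [0.4627 0.0075 0.0831]
side catch 0.67 [0.5728 0.0034 0.095 ]
```

View pics/crop2.png

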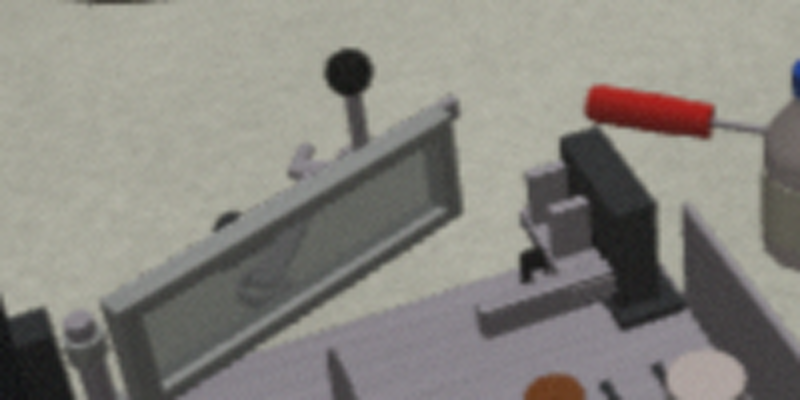

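The crop shows the knob at (349,72), clear all round. The catch's two prongs are at (545,195) and (570,225), in front of the post. Descending over the knob.

Emit:
send_rows(motion=[{"travel":[-0.006,-0.005,0.028],"spin":0},{"travel":[0,0,0.028],"spin":0},{"travel":[0,0,0.028],"spin":0},{"travel":[0,0,0.028],"spin":0},{"travel":[0,0,0.025],"spin":0}])

```text
time_s: 5.03
tcp_pos: [0.4872, -0.0638, 0.1343]
eef_rot: [-178.8, -0.1, -78.6]
contact_force: [1.0, -0.2, 0.5]
gripper_width: 0.0879
```

Emit:
send_rows(motion=[{"travel":[0,0,0.0],"spin":0},{"travel":[0,0,0.0],"spin":0}])

```text
time_s: 5.2
tcp_pos: [0.484, -0.0644, 0.1298]
eef_rot: [-179.3, -0.1, -78.6]
contact_force: [-0.1, -0.0, 1.2]
gripper_width: 0.0874
```

Emit:
send_rows(motion=[{"travel":[0,0.003,0.003],"spin":0},{"travel":[0,0,0],"spin":0},{"travel":[0,0,0],"spin":0}])

```text
time_s: 5.45
tcp_pos: [0.4827, -0.0649, 0.1298]
eef_rot: [-179.1, -0.1, -78.6]
contact_force: [0.5, 0.3, 0.2]
gripper_width: 0.0877
```

Emit:
send_rows(motion=[{"travel":[0,0,0],"spin":0},{"travel":[0,0,0],"spin":0},{"travel":[0,0,0],"spin":0},{"travel":[0,0,0],"spin":0},{"travel":[0,0,0],"spin":0}], gripper=-1, squeeze=8)

```text
time_s: 5.87
tcp_pos: [0.485, -0.0645, 0.1339]
eef_rot: [-178.6, -0.1, -78.5]
contact_force: [-0.7, 0.4, 0.5]
gripper_width: 0.0596
```

Emit:
send_rows(motion=[{"travel":[0,0,0],"spin":0},{"travel":[0,0,0],"spin":0},{"travel":[0,0,0],"spin":0},{"travel":[0,0,0],"spin":0},{"travel":[0,0,0],"spin":0}])

```text
time_s: 6.28
tcp_pos: [0.485, -0.0645, 0.134]
eef_rot: [-178.7, -0.1, -78.5]
contact_force: [-1.1, -0.0, -0.2]
gripper_width: 0.0265
```

```bash
python3 - <<'E'
from h import *
s=r.get_state();print(s["time_s"],s["tcp_pos"],s["eef_rot"],s["contact_force"],s["gripper_width"])
for c in("scene","side"):
    im,d=r.capture(c); cv2.imwrite(f"pics/{c}3.png",im)
    find(c,["latch_knob","latch_nose","latch_pivot"])
a=cv2.resize(cv2.imread("pics/scene3.png")[150:280,90:290],None,fx=3,fy=3,interpolation=2)
cv2.imwrite("pics/crop3.png",a)
E
```

```text
6.2833 [ 0.48496677 -0.06449404  0.13395435] [-1.78654297e+02 -9.27291469e-02 -7.85455620e+01] [-1.07717519 -0.00857421 -0.2205075 ] 0.02650266133524069
scene latch_knob 0.72 [ 0.4864 -0.0565  0.1496]
scene latch_knob 0.51 [0.4701 0.0019 0.0834]
scene latch_nose 0.73 [0.4703 0.0027 0.0857]
scene latch_nose 0.56 [ 0.5727 -0.0665  0.0029]
scene latch_pivot 0.6 [ 0.5052 -0.1468  0.0869]
side latch_knob 0.69 [ 0.4841 -0.0627  0.1427]
side latch_knob 0.2 [ 5.817e-01  3.530e-02 -3.000e-04]
side latch_nose 0.62 [ 0.4804 -0.0605  0.1434]
side latch_nose 0.5 [0.4686 0.0046 0.0815]
side latch_pivot 0.61 [ 0.496  -0.1491  0.0846]
side latch_pivot 0.49 [ 7.216e-01  1.206e-01 -1.000e-04]
```

View pics/crop3.png

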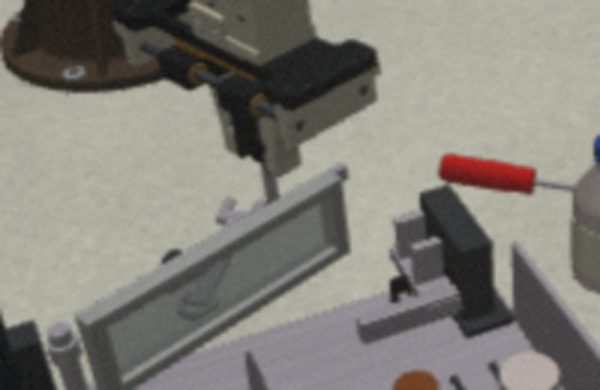

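Knob gripped at the equator (width 26.5 mm), but the grasp point sits about 8 mm high. I'll open slightly and lower.

Emit:
send_rows(motion=[{"travel":[0,0,0],"spin":0},{"travel":[0,0,0.004],"spin":0},{"travel":[0,0,0.006],"spin":0},{"travel":[0,0,0],"spin":0}], gripper=-0.1)

```text
time_s: 7.02
tcp_pos: [0.4857, -0.0644, 0.1234]
eef_rot: [-178.6, -0.1, -78.5]
contact_force: [-0.8, 0.8, -0.2]
gripper_width: 0.0388
```

Emit:
send_rows(motion=[{"travel":[0,0,0.002],"spin":0},{"travel":[0,0,0],"spin":0},{"travel":[0,0,0],"spin":0}])

```text
time_s: 7.27
tcp_pos: [0.4854, -0.0645, 0.1205]
eef_rot: [-178.6, -0.1, -78.5]
contact_force: [-0.7, -0.6, 0.3]
gripper_width: 0.0393
```

Emit:
send_rows(motion=[{"travel":[0,0,-0.004],"spin":0},{"travel":[0,0,0],"spin":0},{"travel":[0,0,0],"spin":0},{"travel":[0,0,0],"spin":0},{"travel":[0,0,0],"spin":0}], gripper=-1, squeeze=25)

```text
time_s: 7.68
tcp_pos: [0.4853, -0.0647, 0.1251]
eef_rot: [-178.6, -0.1, -78.5]
contact_force: [0.4, 0.3, -1.7]
gripper_width: 0.0244
```

Emit:
send_rows(motion=[{"travel":[0,0,0],"spin":0},{"travel":[0,0,0],"spin":0},{"travel":[0,0,0],"spin":0}])

```text
time_s: 7.93
tcp_pos: [0.4852, -0.0647, 0.125]
eef_rot: [-178.6, -0.1, -78.5]
contact_force: [0.0, -0.2, -2.2]
gripper_width: 0.0243
```

Emit:
send_rows(motion=[{"travel":[0.0032,0,-0.0041],"spin":0},{"travel":[0.0032,0,-0.0041],"spin":0},{"travel":[0.0037,0,-0.0038],"spin":0},{"travel":[0.0037,0,-0.0036],"spin":0},{"travel":[0.0037,0,-0.0036],"spin":0}])

```text
time_s: 8.35
tcp_pos: [0.4874, -0.0828, 0.1449]
eef_rot: [-178.8, -0.1, -78.5]
contact_force: [1.7, -2.5, -5.6]
gripper_width: 0.0244
```

Emit:
send_rows(motion=[{"travel":[0,0,0],"spin":0},{"travel":[0,0,0],"spin":0}])

```text
time_s: 8.52
tcp_pos: [0.4878, -0.0839, 0.1458]
eef_rot: [-178.7, -0.1, -78.6]
contact_force: [-0.2, 0.7, -2.2]
gripper_width: 0.0242
```

```bash
python3 - <<'E'
from h import *
s=r.get_state();print(s["time_s"],s["tcp_pos"],s["eef_rot"],s["contact_force"],s["gripper_width"])
for c in("scene","side"):
    im,d=r.capture(c); cv2.imwrite(f"pics/{c}4.png",im)
    find(c,["latch_knob","latch_nose","latch_pivot"])
a=cv2.resize(cv2.imread("pics/scene4.png")[150:280,90:290],None,fx=2.6,fy=2.6,interpolation=2)
b=cv2.resize(cv2.imread("pics/side4.png")[130:240,230:400],None,fx=2,fy=2,interpolation=2)
b=cv2.copyMakeBorder(b,0,a.shape[0]-b.shape[0],0,0,0) if b.shape[0]<a.shape[0] else b[:a.shape[0]]
cv2.imwrite("pics/crop4.png",np.hstack([a,b])[:, :800])
E
```

```text
8.5167 [ 0.4877813  -0.08388603  0.14583928] [-1.78727039e+02 -6.17955871e-02 -7.85933153e+01] [-0.23387758  0.68303152 -2.15358495] 0.024195159216377538
scene latch_knob 0.68 [ 0.4894 -0.0748  0.1706]
scene latch_knob 0.52 [ 0.6667 -0.0566  0.0227]
scene latch_nose 0.61 [ 0.4685 -0.0065  0.1247]
scene latch_pivot 0.95 [ 0.5031 -0.142   0.0878]
scene latch_pivot 0.28 [0.5857 0.0349 0.0025]
side latch_knob 0.79 [ 0.4837 -0.0822  0.1634]
side latch_nose 0.65 [0.4673 0.0014 0.1207]
side latch_pivot 0.93 [ 0.4919 -0.1487  0.0844]
side latch_pivot 0.21 [5.412e-01 2.899e-01 3.000e-04]
```

View pics/crop4.png

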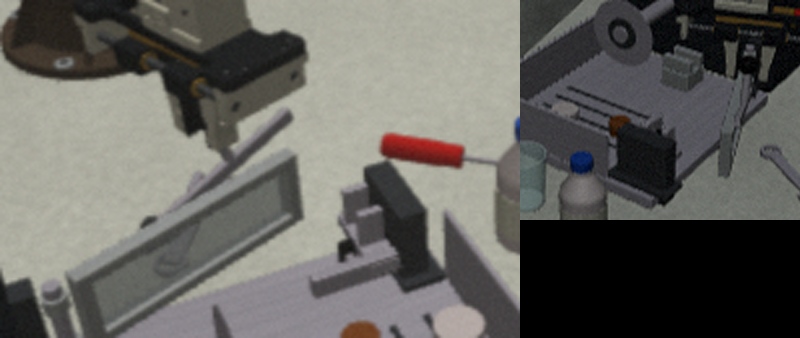

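Bar lifted ≈ 0.25 rad (nose z ≈ 0.123). The crop shows it raised well clear at (290,115). Swinging the first part.

Emit:
send_rows(motion=[{"travel":[-0.0005,-0.0084,0],"spin":2.87},{"travel":[-0.0005,-0.0084,0],"spin":2.87},{"travel":[-0.0005,-0.0084,0],"spin":2.87},{"travel":[-0.0005,-0.0084,0],"spin":2.87}])

```text
time_s: 9.25
tcp_pos: [0.5191, -0.0779, 0.1452]
eef_rot: [-178.9, 0.1, -90.3]
contact_force: [0.6, -2.1, -4.0]
gripper_width: 0.0243
```

Emit:
send_rows(motion=[{"travel":[0,0,0],"spin":0},{"travel":[0,0,0],"spin":0}])

```text
time_s: 9.42
tcp_pos: [0.5206, -0.0775, 0.1449]
eef_rot: [-178.9, 0.1, -90.4]
contact_force: [-0.3, 1.5, -0.7]
gripper_width: 0.0246
```

```bash
python3 - <<'E'
from h import *
s=r.get_state();print(s["time_s"],s["tcp_pos"],s["eef_rot"],s["contact_force"],s["gripper_width"])
for c in("scene","side"):
    im,d=r.capture(c); cv2.imwrite(f"pics/{c}5.png",im)
    find(c,["latch_knob","latch_nose","latch_pivot","catch"])
E
```

```text
9.4167 [ 0.52064349 -0.07749632  0.14491287] [-1.78928147e+02  9.46549717e-02 -9.03816046e+01] [-0.31131578  1.5333364  -0.69050337] 0.024592593082856797
scene latch_nose 0.73 [0.5243 0.0027 0.1205]
scene latch_nose 0.58 [ 0.667  -0.0555  0.0202]
scene latch_pivot 0.95 [ 0.5218 -0.1381  0.086 ]
scene catch 0.59 [0.5729 0.0068 0.0988]
side latch_knob 0.67 [ 0.5168 -0.076   0.1662]
side latch_nose 0.67 [0.5164 0.009  0.1194]
side latch_pivot 0.69 [ 0.5225 -0.2429  0.0018]
side latch_pivot 0.65 [ 0.5157 -0.1453  0.084 ]
side catch 0.69 [0.5723 0.0017 0.0932]
side catch 0.62 [ 0.5163 -0.1476  0.086 ]
```

Emit:
send_rows(motion=[{"travel":[-0.0003,-0.005,0],"spin":1.72},{"travel":[-0.0003,-0.005,0],"spin":1.72},{"travel":[0,0,0],"spin":0}])

```text
time_s: 10.17
tcp_pos: [0.53, -0.0777, 0.1453]
eef_rot: [-178.9, 0.1, -94.0]
contact_force: [0.6, 1.2, -0.9]
gripper_width: 0.024
```

Emit:
send_rows(motion=[{"travel":[-0.0002,-0.003,0],"spin":1.0},{"travel":[0,0,0],"spin":0}])

```text
time_s: 10.33
tcp_pos: [0.533, -0.0777, 0.1453]
eef_rot: [-179.0, 0.2, -95.0]
contact_force: [0.5, 1.0, -2.4]
gripper_width: 0.0245
```

Emit:
send_rows(motion=[{"travel":[-0.0002,-0.003,0],"spin":1.0},{"travel":[0,0,0],"spin":0}])

```text
time_s: 10.5
tcp_pos: [0.536, -0.0778, 0.1454]
eef_rot: [-179.0, 0.2, -96.0]
contact_force: [1.2, -0.3, -2.1]
gripper_width: 0.0246
```

Emit:
send_rows(motion=[{"travel":[-0.0001,-0.0025,0],"spin":0.9},{"travel":[0,0,0],"spin":0}])

```text
time_s: 10.67
tcp_pos: [0.5386, -0.078, 0.1454]
eef_rot: [-179.0, 0.2, -97.0]
contact_force: [1.6, -0.0, -1.9]
gripper_width: 0.0243
```

Emit:
send_rows(motion=[{"travel":[-0.0001,-0.0025,0],"spin":0.9},{"travel":[0,0,0],"spin":0}])

```text
time_s: 10.83
tcp_pos: [0.5413, -0.0783, 0.1454]
eef_rot: [-179.0, 0.2, -98.0]
contact_force: [1.2, 1.0, -2.1]
gripper_width: 0.0244
```

Emit:
send_rows(motion=[{"travel":[-0.0001,-0.002,0],"spin":0.8},{"travel":[0,0,0],"spin":0}])

```text
time_s: 11.0
tcp_pos: [0.5436, -0.0785, 0.1455]
eef_rot: [-179.0, 0.2, -98.9]
contact_force: [1.9, -1.1, -2.6]
gripper_width: 0.0245
```

Emit:
send_rows(motion=[{"travel":[-0.0001,-0.002,0],"spin":0.7},{"travel":[0,0,0],"spin":0}])

```text
time_s: 11.17
tcp_pos: [0.5458, -0.0787, 0.1455]
eef_rot: [-179.0, 0.2, -99.6]
contact_force: [1.7, -0.8, -2.1]
gripper_width: 0.0241
```

Emit:
send_rows(motion=[{"travel":[-0.0001,-0.002,0],"spin":0.7},{"travel":[0,0,0],"spin":0}])

```text
time_s: 11.33
tcp_pos: [0.5481, -0.079, 0.1456]
eef_rot: [-179.0, 0.3, -100.4]
contact_force: [0.4, -0.3, -2.8]
gripper_width: 0.0244
```

Emit:
send_rows(motion=[{"travel":[-0.0001,-0.002,0],"spin":0.7},{"travel":[0,0,0],"spin":0}])

```text
time_s: 11.5
tcp_pos: [0.5502, -0.0793, 0.1456]
eef_rot: [-179.0, 0.3, -101.2]
contact_force: [1.6, -0.1, -2.1]
gripper_width: 0.0243
```

Emit:
send_rows(motion=[{"travel":[-0.0001,-0.0015,0],"spin":0.5},{"travel":[0,0,0],"spin":0}])

```text
time_s: 11.67
tcp_pos: [0.5514, -0.0794, 0.1455]
eef_rot: [-179.0, 0.3, -101.8]
contact_force: [-0.8, 1.3, -2.4]
gripper_width: 0.0244
```

Emit:
send_rows(motion=[{"travel":[-0.0001,-0.0015,0],"spin":0.5},{"travel":[0,0,0],"spin":0}])

```text
time_s: 11.83
tcp_pos: [0.5522, -0.0793, 0.1454]
eef_rot: [-179.1, 0.3, -102.3]
contact_force: [-1.3, 1.0, -0.9]
gripper_width: 0.0248
```

Emit:
send_rows(motion=[{"travel":[-0.0001,-0.0015,0],"spin":0.5},{"travel":[0,0,0],"spin":0}])

```text
time_s: 12.0
tcp_pos: [0.5529, -0.0793, 0.1452]
eef_rot: [-179.2, 0.3, -102.8]
contact_force: [-2.7, 1.3, -0.6]
gripper_width: 0.0247
```

```bash
python3 - <<'E'
from h import *
s=r.get_state();print(s["time_s"],s["tcp_pos"],s["eef_rot"],s["contact_force"],s["gripper_width"])
for c in("scene","side"):
    im,d=r.capture(c); cv2.imwrite(f"pics/{c}6.png",im)
    find(c,["latch_nose","catch"])
a=cv2.resize(cv2.imread("pics/scene6.png")[180:280,170:290],None,fx=4,fy=4,interpolation=2)
b=cv2.resize(cv2.imread("pics/side6.png")[150:250,270:350],None,fx=4,fy=4,interpolation=2)
cv2.imwrite("pics/crop6.png",np.hstack([a,b])[:, :800])
E
```

```text
12.0 [ 0.55288892 -0.07925178  0.14519429] [-179.22916364    0.29812251 -102.84137451] [-2.69643238  1.3128481  -0.61188523] 0.024659097140013565
scene latch_nose 0.79 [ 0.5693 -0.0009  0.125 ]
scene latch_nose 0.42 [ 5.677e-01 -6.270e-02  4.000e-04]
scene catch 0.77 [0.5736 0.0061 0.0983]
side latch_nose 0.79 [0.5651 0.0036 0.1212]
side catch 0.61 [ 0.5715 -0.0023  0.0969]
side catch 0.32 [ 0.7236  0.123  -0.0028]
```

View pics/crop6.png

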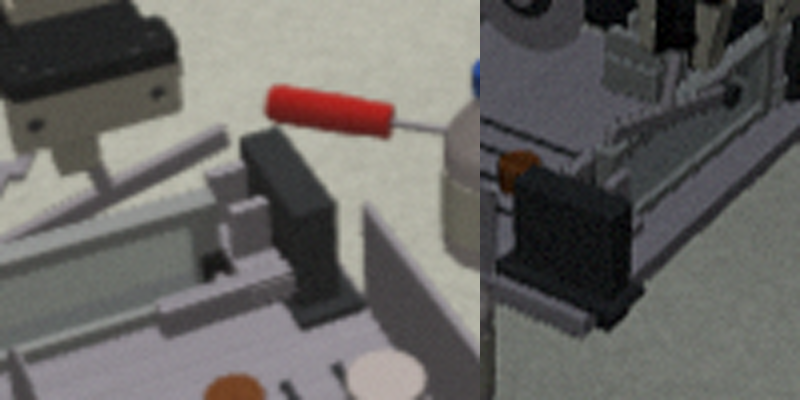

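The bar is above the catch's front prong, and the gate back has met the buffer. The contact force is rising gently, so I'll keep pressing.

Emit:
send_rows(motion=[{"travel":[0,-0.002,0],"spin":0.4},{"travel":[0,-0.001,0],"spin":0}])

```text
time_s: 12.47
tcp_pos: [0.5547, -0.0796, 0.1452]
eef_rot: [-179.3, 0.3, -103.2]
contact_force: [-6.0, 5.3, 1.4]
gripper_width: 0.0243
```

Emit:
send_rows(motion=[{"travel":[0,-0.002,0],"spin":0.4},{"travel":[0,-0.001,0],"spin":0}])

```text
time_s: 12.63
tcp_pos: [0.5553, -0.0795, 0.1449]
eef_rot: [-179.6, 0.4, -103.7]
contact_force: [-8.7, 5.9, 2.8]
gripper_width: 0.0243
```

Emit:
send_rows(motion=[{"travel":[-0.0037,-0.001,0.0036],"spin":0},{"travel":[-0.0037,-0.001,0.0036],"spin":0}])

```text
time_s: 12.8
tcp_pos: [0.5571, -0.0722, 0.138]
eef_rot: [-179.7, 0.4, -103.8]
contact_force: [-7.2, 4.8, 2.3]
gripper_width: 0.0242
```

Emit:
send_rows(motion=[{"travel":[-0.003,-0.001,0.0034],"spin":0},{"travel":[-0.0015,-0.001,0.002],"spin":0}])

```text
time_s: 12.97
tcp_pos: [0.5579, -0.0672, 0.1321]
eef_rot: [-180.0, 0.4, -103.8]
contact_force: [-6.9, 6.3, 3.8]
gripper_width: 0.0246
```

```bash
python3 - <<'E'
from h import *
for c in("scene","side"):
    im,d=r.capture(c); cv2.imwrite(f"pics/{c}7.png",im)
    find(c,["latch_nose"])
s=r.get_state();print(s["time_s"],s["tcp_pos"],s["contact_force"],s["gripper_width"])
a=cv2.resize(cv2.imread("pics/scene7.png")[180:280,170:290],None,fx=4,fy=4,interpolation=2)
b=cv2.resize(cv2.imread("pics/side7.png")[150:250,270:350],None,fx=4,fy=4,interpolation=2)
cv2.imwrite("pics/crop7.png",np.hstack([a,b])[:, :800])
E
```

```text
scene latch_nose 0.8 [0.5733 0.0016 0.0988]
side latch_nose 0.77 [0.5723 0.0074 0.0954]
13.1667 [ 0.55780884 -0.06731096  0.13224435] [-6.97823857  6.10260496  5.1045202 ] 0.02437350970376274
```

View pics/crop7.png

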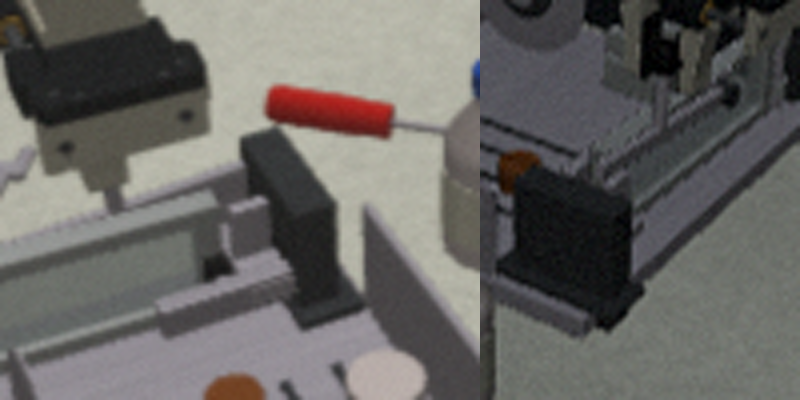

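The front prong at (225,185) is now hidden behind the bar, and the nose at z ≈ 0.097 is lower than it could rest on top of the striker (0.103), so the bar is entering the catch. Lowering the rest.

Emit:
send_rows(motion=[{"travel":[-0.002,-0.001,0.003],"spin":0},{"travel":[-0.002,-0.001,0.003],"spin":0}])

```text
time_s: 13.33
tcp_pos: [0.5587, -0.0631, 0.1266]
eef_rot: [179.8, 0.4, -103.9]
contact_force: [-7.0, 5.7, 3.3]
gripper_width: 0.0245
```

Emit:
send_rows(motion=[{"travel":[-0.001,-0.001,0.0015],"spin":0},{"travel":[0,-0.001,0.001],"spin":0}])

```text
time_s: 13.5
tcp_pos: [0.5593, -0.0619, 0.1244]
eef_rot: [179.7, 0.4, -103.9]
contact_force: [-8.5, 4.7, 14.6]
gripper_width: 0.0243
```

The bar is on its stop (z 0.1244, upward force felt). Easing the downward and forward pressure.

Emit:
send_rows(motion=[{"travel":[0,0,-0.001],"spin":0},{"travel":[0,0.0005,0],"spin":0}])

```text
time_s: 13.67
tcp_pos: [0.557, -0.062, 0.1254]
eef_rot: [179.5, 0.3, -103.9]
contact_force: [-3.2, 2.4, 0.3]
gripper_width: 0.025
```

Emit:
send_rows(motion=[{"travel":[0,0.001,0],"spin":0},{"travel":[0,0.001,0],"spin":0}])

```text
time_s: 13.83
tcp_pos: [0.5564, -0.0619, 0.1256]
eef_rot: [179.6, 0.3, -103.9]
contact_force: [5.2, -1.6, -7.2]
gripper_width: 0.0248
```

Emit:
send_rows(motion=[{"travel":[0,0.001,0],"spin":0},{"travel":[0,0.001,0],"spin":0}])

```text
time_s: 14.0
tcp_pos: [0.5565, -0.0619, 0.1256]
eef_rot: [179.8, 0.3, -103.9]
contact_force: [4.2, -2.0, -6.5]
gripper_width: 0.0243
```

```bash
python3 - <<'E'
from h import *
for c in("scene","side"):
    im,d=r.capture(c); find(c,["latch_nose","latch_pivot"])
s=r.get_state();print(s["time_s"],s["tcp_pos"],s["contact_force"],s["gripper_width"])
E
```

```text
scene latch_nose 0.69 [ 0.5011  0.1775 -0.0044]
scene latch_nose 0.63 [0.5705 0.0076 0.0837]
scene latch_pivot 0.95 [ 0.5426 -0.1422  0.0856]
side latch_nose 0.63 [0.567  0.0072 0.0823]
side latch_pivot 0.74 [ 0.5365 -0.1461  0.0858]
14.3 [ 0.55648754 -0.06188608  0.12557737] [ 6.00002516 -1.60665183 -7.14968528] 0.024347725551153655
```

Pulling back meets firm resistance and the nose is at z ≈ 0.083, so the bar is held by the striker. Neutralising the forces, then releasing.

Emit:
send_rows(motion=[{"travel":[0,-0.0005,0.0007],"spin":0},{"travel":[0,0,0],"spin":0}])

```text
time_s: 14.47
tcp_pos: [0.5567, -0.0617, 0.1251]
eef_rot: [179.8, 0.3, -104.0]
contact_force: [0.6, -0.0, -3.0]
gripper_width: 0.0247
```

Emit:
send_rows(motion=[{"travel":[0,0,0],"spin":0},{"travel":[0,0,0],"spin":0},{"travel":[0,0,0],"spin":0},{"travel":[0,0,0],"spin":0},{"travel":[0,0,0],"spin":0}], gripper=0.3)

```text
time_s: 14.88
tcp_pos: [0.5571, -0.0619, 0.1262]
eef_rot: [179.9, 0.4, -104.0]
contact_force: [-0.4, -0.8, 0.1]
gripper_width: 0.0523
```

Emit:
send_rows(motion=[{"travel":[0,0,-0.01],"spin":0},{"travel":[0,0,-0.02],"spin":0},{"travel":[0,0,-0.03],"spin":0},{"travel":[0,0,-0.04],"spin":0},{"travel":[0,0,-0.04],"spin":0}])

```text
time_s: 15.3
tcp_pos: [0.552, -0.0637, 0.2645]
eef_rot: [178.9, -0.0, -104.1]
contact_force: [0.2, 0.3, -0.5]
gripper_width: 0.0571
```

Emit:
send_rows(motion=[{"travel":[0,0,0],"spin":0},{"travel":[0,0,0],"spin":0},{"travel":[0,0,0],"spin":0}])

```text
time_s: 15.55
tcp_pos: [0.5565, -0.0642, 0.2783]
eef_rot: [180.0, 0.3, -104.0]
contact_force: [0.3, -0.2, 0.1]
gripper_width: 0.0568
```

```bash
python3 - <<'E'
from h import *
for c in("scene","side"):
    im,d=r.capture(c); cv2.imwrite(f"pics/{c}8.png",im); find(c,["latch_knob","latch_nose","latch_pivot","catch"])
s=r.get_state();print(s["time_s"],s["tcp_pos"],s["contact_force"],s["gripper_width"])
a=cv2.resize(cv2.imread("pics/scene8.png")[170:290,100:250],None,fx=3.2,fy=3.2,interpolation=2)
b=cv2.resize(cv2.imread("pics/side8.png")[150:246,270:350],None,fx=4,fy=4,interpolation=2)
cv2.imwrite("pics/crop8.png",np.hstack([a,b])[:, :800])
E
```

```text
scene latch_knob 0.81 [ 0.5579 -0.0544  0.1496]
scene latch_knob 0.62 [ 0.5315 -0.2372  0.0021]
scene latch_nose 0.8 [0.5722 0.0068 0.0847]
scene latch_nose 0.16 [ 0.503   0.1771 -0.0028]
scene latch_pivot 0.75 [0.5847 0.0305 0.0016]
scene catch 0.88 [0.5723 0.0048 0.0941]
side latch_knob 0.83 [ 0.5569 -0.0578  0.1438]
side latch_nose 0.65 [0.5677 0.0091 0.0844]
side latch_nose 0.59 [ 0.5385 -0.146   0.0857]
side latch_pivot 0.91 [ 0.5355 -0.1461  0.0846]
side catch 0.76 [0.5724 0.0025 0.0973]
side catch 0.39 [ 5.250e-01 -2.456e-01  1.000e-04]
16.05 [ 0.55574605 -0.06411635  0.27572356] [ 0.59233332  0.59880189 -0.16386447] 0.057142167973887575
```

View pics/crop8.png

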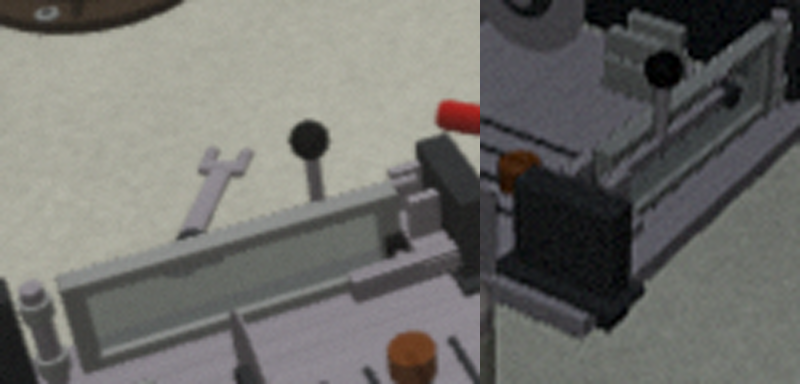

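The gate is shut with the bar level in the catch and the knob free at (309,140). The nose is at z ≈ 0.0845, and the pose held after release. Handing in.

```bash
python3 -c "
from plant import r
print(r.close_job())"
```

```text
the job is handed in; nothing more can be done
None
```

The gate is shut and latched. I gripped the ball knob and lifted the bar about 0.25 rad. I then swung the gate onto its buffer by feel, lowered the bar behind the striker, let go and raised the gripper about 0.15 m clear.

**Push:** the highest reading while pressing the buffer was about 10 N along the push. There was a brief vertical reading of about 15 N as the bar came down onto its stop. I took that to be the bar's own stop rather than the catch, but did not confirm it separately.

**Last checks before handing in:**
- **Held by the striker:** a gentle pull back on the knob, before I let go, met 5–6 N of resistance and the gate did not move.
- **Bar down:** after release the bar's free end was at about 85 mm in both cameras, which is its level height, and the gate had not sprung back.
- **Robot clear:** the wrist force was about zero after release.
- **Bystanders:** I never touched the other objects, and those in the last pictures looked in place. I did not measure their positions.

It was handed in at about 16 s. None of these checks failed or disagreed. The networks gave a few false or low-confidence finds, which I discarded.

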